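# Change the desk lamp's battery pack

## Task

The red battery pack standing on end is used up: holding it, push it down through the sprung flap in the lid of the clear collection bin, so that it drops inside and the flap swings shut behind it. Then fit the green pack in the lamp's open battery bay: slip its tab under the lip at the end of the bay and swing the other end down until the pack lies flat and fully home. Let go of it, and do not disturb the jar, the pen carousel, the coaster or the binder clip.

Things in the scene. Friction and masses are not known exactly. Their poses are not given: they have to be found in the camera images.
- spent: used-up red battery pack with a grey band, standing upright on its tail on the desk, loose, about 0.18 kg. Body 28 (x) by 40 (y) by 70 (z) mm; on its top, along the -x edge, a black tab rises a further 14 mm (6 mm thick in x, 30 mm wide), 84 mm high in all. Origin: centre of the tail end, on the desk; z up. Can be gripped across the 40 mm width (y) near the body's top
- spent_mid (a point): centre of the red pack's body, 35 mm above its tail end
- fresh: fresh green battery pack with a grey band, lying flat, loose, about 0.18 kg: 84 mm long (x), 40 wide (y), 28 high (z). Box-shaped body from x = -28 to +42 mm (tail); black tab at the nose from x = -42 to -28 mm, 30 mm wide, 6 mm thick, flush with the underside. Origin: middle of the 84 mm length and of the width, on the underside; z up. The body's centre is at x = +7 mm
- bin: collection bin fixed to the desk: a box 170 (x) by 200 (y) mm and 165 mm high with clear walls and a green lid 4 mm thick, hollow inside (floor 4 mm thick, walls 3 mm). Origin: centre of its underside; z up
- bin_slot (a point): centre of the rectangular opening in the bin's lid, at the lid's upper face, 165 mm above the desk. The opening is 56 mm along the bin's x and 150 mm along its y, wide enough for gripper fingers that hold a pack across y. It is closed by the yellow flap
- bin_flap (a joint): angle of the yellow flap closing the opening: 0 = shut (level), growing as it swings down into the bin, at most 1.4 rad. Hinged along the opening's +x side, 54 mm long, free edge at the -x side. A spring shuts it: a pack laid on it does not open it, a push of about 5 N at its middle does. A pack let go while still inside the opening can be pinched; let go wholly below the lid it drops free
- lamp: white battery desk lamp fixed to the desk: base slab from x = -60 to +130 mm, 120 mm wide, 22 mm high, the open battery bay on top of it; at x = +108 mm a steel stem 14 mm thick, with a shade that leans to +x, up to 0.30 m above the desk. Its small slide switch plays no part. Origin: on the desk, under the middle of the bay; z up
- seat (a point): middle of the battery bay's floor, 22 mm above the desk: the green pack's origin lies here, axes alike (tab to the lamp's -x), when home. Bay 89 mm long (x from -44.5 to +44.5), 45 mm wide. Side guides 15 mm high at the nose end (x to -28) and 10 mm high at the tail end (x from +35), 5 mm thick; between them the sides are open for fingers. Tail stop at the +x end 10 mm high
- jar: bystander: pale see-through jar with a blue twist cap, 68 mm across, 100 mm high; origin at the centre of its underside
- carousel: bystander: round pen carousel with coloured pens, 110 mm across, about 140 mm high; origin at the centre of its underside
- coaster: bystander: blue ceramic coaster, 96 mm across, 8 mm thick, flat on the desk; origin at the centre of its underside
- binder_clip: bystander: steel binder clip, about 60 by 20 by 16 mm, flat on the desk; origin under its black jaw
- lip (a point): middle of the free edge of the orange lip at the bay's -x end, 36.5 mm from the seat point, at the lip's underside, 11 mm above the bay floor. The lip is 4 mm thick and overhangs the bay by 8 mm, down to a wall at its root; so the pack cannot go straight down and must enter tab first with its tail raised some 20 degrees
Mind the look-alikes: they are no part of the job. Of the things like the spent, leave any that is blue; of the rest the smaller one is meant. Of the things that look like the fresh, the larger one is meant.

How it is judged:
By the outcome, as a careful person would: the job done as asked, in the order asked, and still so for the second after the job is handed in, with the robot touching nothing.
It also fails if it takes over 54 s, if anything falls off the work surface, if the arm or the gripper's body presses on something with over 40 N, if the wrist force passes 120 N, or if a joint passes its speed limit or range.

## Robot

A 6-joint arm with a two-finger parallel gripper is mounted at the origin on the work surface. World frame = base frame: x ahead of the robot, y to its left, z up, the work surface at z = 0. Lengths are in m, angles in rad, forces in N, time in s.
With the tool pointing down it reaches from about 0.25 to 0.8 m from the base axis. Payload 3.9 kg.
Tool frame: the origin (TCP) lies midway between the tips of the shut fingers; the grasp point (between the pads) lies 19 mm behind it; z points along the fingers, y is the line along which they close (so a half turn about z gives the same grasp; the last joint's range is limited). The gripper opens to 85 mm and grips with 20 to 120 N. Pads are 22 mm wide; open, the fingers measure 114 mm over their backs; the gripper's body (76 mm by 85 mm) begins 54 mm behind the grasp point. The pads swing forward as they close: fully open they stand 13 mm farther back than shut.
Start: joints at [-1.267, 0.26, -0.138, 1.173, 0, 1.571], TCP at [0.157, -0.501, 0.231] pointing down, gripper open.
Joint ranges: [-2.78, 2.78], [-0.83, 1.72], [-1.28, 1.37], [-1.9, 2.12], [-1.57, 1.48], [-3.14, 3.14]. Speed limits (rad/s): [2.57, 2.57, 3.14, 3.14, 3.14, 3.14].

## Interface

Orientations are given as a 3x3 rotation matrix whose columns are the frame's x, y, z axes.
In Python, from plant import arm gives the robot as it stands.
- The arm moves only by the shell command python3 -m pendant 'ROWS' [FORCE]. ROWS is JSON, a list of rows, each a list of 3 entries, a list of its own where there are three numbers: the shift along the tool's x, y, z in mm, then the turn about the tool's z in rad, then the finger opening in mm, from 0 to 85.4. A call has 1 to 8 rows; each row shifts and turns the commanded pose from where the row before left it, along the tool's axes as they then stand; what a row does not reach is not made up. A row lasts 1/12 s, in which the tool goes at most 41.7 mm and 7.16 degrees, less where a joint would pass 70% of its speed; a pose out of reach is approached as far as the arm can. A call with a gripper value outside its range is refused whole. The fingers move at their own pace and stop on an object; FORCE is the grip in N (left out, the last holds). Time passes only in rows, so rows that do not move let the fingers close. It gives the time, the measured TCP pose, the force, the opening and the grip force at its end, in the units of the state.
- arm.observe(): the state, without advancing time (a new reading comes with each control period).
- arm.read_camera(name): name is "scene" or "top"; returns a dict with "frame" (420x560x3 uint8, red, green, blue), "camera_matrix" (3x3 intrinsics, pixels), "k1" (the pictures are not rectified: a ray, as slopes to the right and down, at radius r is drawn at 1 + k1 r^2 times it, then the intrinsics apply), "origin" and "rotation" of the camera in the world. Camera axes: x right, y down, z forward; pixel columns grow to the right and rows downward; lengths in m; the calibration is good to about 2 mm. A picture is of the moment at which its call begins. There is no depth.
- arm.finish_job(): hands the job in; it is judged then, once.
Trained networks look in a picture, given as the dict that the camera call returned (one of the last four; its "shot" number tells which), for a name from the list of things; names that differ only in an ending like _2 or _b are one class to them, and where a whole thing is asked for, a point or a joint stands for the part that bears it (a point fixed in the world has none). Each returns a list of dicts, best first, with "p" (0 to 1); they miss things now and then, are a little off and sometimes report something else, mostly with a low value. They report only what shows in the picture. A call takes as long as a camera call. They do not tell look-alikes from the thing itself.
- arm.look_for(picture, target): "centre" ([x, y, z] in m, in world coordinates, good to about 4 mm: the middle of the surface that is visible of it).
- arm.spot_point(picture, target): "centre" ([x, y, z] in m, in world coordinates, good to about 4 mm: a listed point, or the origin of a listed thing).
The state is a dict: "t": time; "joint_pos": joint angles; "joint_vel": joint speeds; "tau": joint torques, N m; "ee_pos": TCP position; "ee_rot": TCP orientation; "ft_force": force on the tool from outside, world axes, zero at the start; "moment": the same for the moment, N m; "width": finger opening in m; "gripper_force": force on a finger pad.
Only numpy, scipy, OpenCV 4.12 (cv2) and the standard library are available. Lean on these libraries where they do the work, as an engineer would, in place of code of your own. Each camera call takes 0.05 s, during which the arm holds its last target. There are 200 camera calls.

## Working session

There is one attempt and no reset: what is moved stays moved. The work goes in short steps, Python scripts to look and compute and a shell command to move; the robot and the scene stay as the last step left them, time stands still between calls to the robot, and variables do not carry over. Pictures are saved under pics/ and viewed, at most 10 in all, crops included, and the job is handed in when it is done.

```bash
mkdir -p pics; ls
cat > h.py <<'E'
import numpy as np, cv2
from plant import arm
def shot(n,save=None):
    p=arm.read_camera(n)
    if save: cv2.imwrite('pics/'+save,p['frame'][:,:,::-1])
    return p
def proj(p,X):
    R=np.array(p['rotation']);c=R.T@(np.array(X,float)-np.array(p['origin']))
    s=c[:2]/c[2];s=s*(1+p['k1']*(s@s));K=np.array(p['camera_matrix']);return K[:2,:2]@s+K[:2,2]
def ray(p,uv,z):
    K=np.array(p['camera_matrix']);d=(np.array(uv,float)-K[:2,2])/np.array([K[0,0],K[1,1]]);s=d.copy()
    for _ in range(20): s=d/(1+p['k1']*(s@s))
    v=np.array(p['rotation'])@np.array([*s,1]);o=np.array(p['origin']);return o+v*(z-o[2])/v[2]
E
python3 - <<'E'
from h import *
np.set_printoptions(precision=4,suppress=True)
for n in ['scene','top']:
    p=shot(n,n+'0.png'); print(n,p['origin'],np.array(p['rotation']).tolist(),p['camera_matrix'],p['k1'])
    for t in ['spent','fresh','bin','bin_slot','lamp','seat','lip','jar','carousel','coaster','binder_clip']:
        print(t,[(np.round(d['centre'],3).tolist(),round(d['p'],2),proj(p,d['centre']).round().tolist()) for d in arm.spot_point(p,t)][:5])
s=arm.observe();print(s['t'],s['ee_pos'],s['ee_rot'])
E
```

```text
pics
scene [ 0.9763 -0.206   0.902 ] [[0.43892596131825756, 0.7698671472830197, -0.463301819568139], [0.898385276076377, -0.3850553522344016, 0.2112729785013047], [-0.015744720067862768, -0.5089567282686671, -0.8606481002942137]] [[483.183    0.     273.7019]
 [  0.     483.183  208.8578]
 [  0.       0.       1.    ]] -0.1647070995990171
spent [([0.437, -0.016, -0.003], 0.94, [250.0, 196.0]), ([0.5, 0.064, 0.001], 0.78, [296.0, 203.0]), ([0.369, 0.034, 0.002], 0.58, [258.0, 164.0])]
fresh [([0.588, -0.011, 0.002], 0.8, [283.0, 250.0]), ([0.508, -0.088, -0.003], 0.75, [234.0, 235.0])]
bin [([0.557, -0.26, -0.0], 0.69, [165.0, 287.0]), ([0.586, -0.007, 0.001], 0.39, [284.0, 248.0])]
bin_slot [([0.562, -0.258, 0.164], 0.66, [147.0, 254.0]), ([0.492, 0.244, 0.031], 0.43, [366.0, 163.0])]
lamp [([0.525, 0.235, 0.0], 0.7, [368.0, 183.0]), ([0.584, -0.009, 0.002], 0.59, [283.0, 248.0])]
seat [([0.526, 0.24, 0.02], 0.77, [372.0, 178.0])]
lip [([0.493, 0.244, 0.033], 0.87, [366.0, 163.0])]
jar []
carousel [([0.782, 0.164, 0.0], 0.85, [405.0, 292.0]), ([0.443, -0.016, 0.032], 0.58, [250.0, 19
[... 814 characters left out ...]
 ([0.356, -0.139, -0.004], 0.41, [328.0, 289.0])]
bin []
bin_slot [([0.558, -0.26, 0.162], 0.59, [401.0, 204.0])]
lamp [([0.529, 0.237, 0.004], 0.73, [173.0, 212.0])]
seat [([0.527, 0.24, 0.024], 0.56, [170.0, 213.0])]
lip [([0.493, 0.248, 0.032], 0.81, [165.0, 228.0])]
jar [([0.775, -0.039, 0.001], 0.86, [291.0, 114.0])]
carousel [([0.778, 0.167, 0.003], 0.6, [206.0, 109.0])]
coaster [([0.355, 0.153, -0.0], 0.85, [207.0, 286.0]), ([0.529, 0.236, 0.003], 0.6, [174.0, 213.0]), ([0.777, -0.039, -0.0], 0.43, [291.0, 113.0])]
binder_clip [([0.36, -0.139, -0.002], 0.42, [328.0, 287.0])]
1.2 [ 0.157  -0.5009  0.2313] [[ 0.9542  0.2991  0.    ]
 [ 0.2991 -0.9542  0.    ]
 [ 0.     -0.     -1.    ]]
```

Run:
```python
import cv2
a=cv2.imread('pics/top0.png');b=cv2.imread('pics/scene0.png')
cv2.imwrite('pics/top1.png',cv2.resize(a[80:320,130:450],(800,600),interpolation=cv2.INTER_CUBIC))
cv2.imwrite('pics/scene1.png',cv2.resize(b[110:350,110:430],(800,600),interpolation=cv2.INTER_CUBIC))
```

```text
(no output)
```

View pics/top1.png

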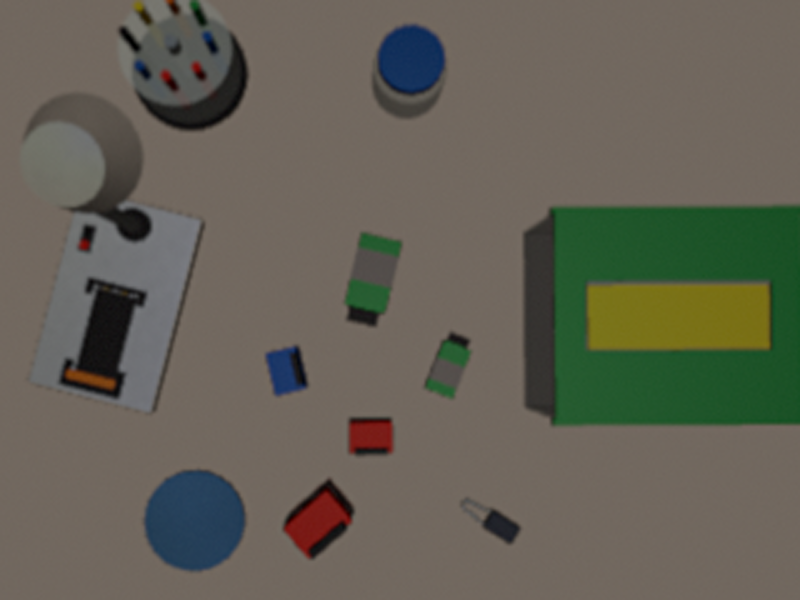

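View pics/scene1.png

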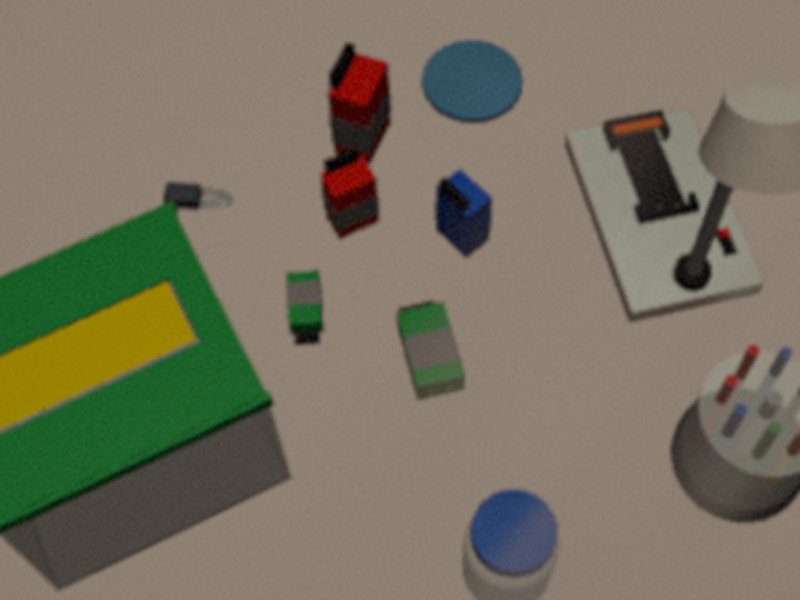

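The top view (crop) shows the meant small red pack at (370,436) with its tab toward -x. The blue one at (287,370) and the larger red at (320,520) are look-alikes. The meant larger green pack is at (374,275) with its tab at -x. The bay is at (105,335) with the orange lip toward -x, and the yellow flap is at (680,315). Next I measure yaws and centres by colour.

Run:
```python
from h import *
p=shot('top');f=p['frame'].astype(int);r,g,b=f[...,0],f[...,1],f[...,2]
def rect(m,z,name,box):
    k=np.zeros_like(m);x0,y0,x1,y1=box;k[y0:y1,x0:x1]=m[y0:y1,x0:x1]
    v,u=np.nonzero(k);P=np.array([ray(p,(a,c),z)[:2] for a,c in zip(u,v)])
    c,s,a=cv2.minAreaRect((P*1000).astype(np.float32));C=P-P.mean(0);w,V=np.linalg.eigh(C.T@C)
    print(name,len(P),'mean',P.mean(0).round(4),'rect',np.round(c,1),np.round(s,1),round(a,1),'pca deg',np.degrees(np.arctan2(V[1,1],V[0,1])).round(1))
hsv=cv2.cvtColor(p['frame'],cv2.COLOR_RGB2HSV);H,S,V=[hsv[...,i].astype(int) for i in range(3)]
# crop px /2.5 + (130,80)
red=((H<8)|(H>172))&(S>150)&(V>70)
rect(red,.07,'spent',(262,240,295,268))
grn=(H>45)&(H<75)&(S>110)
rect(grn,.028,'freshgreen',(262,170,296,212))
rect((H>22)&(H<36)&(S>150),.165,'flap',(350,180,450,230))
rect(grn,.165,'lid',(340,150,470,260))
rect((H>6)&(H<22)&(S>150),.037,'lip',(150,220,185,245))
wh=(V>115)&(S<70)
rect(wh,.022,'base',(138,165,215,248))
# fresh: full body incl. band by background difference
bg=np.median(p['frame'][150:300,210:350].reshape(-1,3),0);d=np.abs(f-bg).sum(2)>45
rect(d,.014,'freshall',(262,170,296,212))
dk=V<50
rect(dk,.026,'bay dark',(150,190,190,245))
```

```text
spent 177 mean [ 0.4426 -0.0148] rect [440.9 -14.9] [24.5 35.8] 1.4 pca deg 92.4
freshgreen 238 mean [ 0.5838 -0.0119] rect [589.3 -13.2] [35.9 69.6] 78.1 pca deg 167.7
flap 1872 mean [ 0.553 -0.26 ] rect [ 552.7 -260.8] [ 50.6 147.2] 1.5 pca deg 91.8
lid 6384 mean [ 0.5544 -0.2591] rect [ 553.9 -259.1] [174.2 201.2] 1.5 pca deg 91.3
lip 112 mean [0.4851 0.2448] rect [485.2 244.7] [48.4 12.6] 78.3 pca deg 78.4
base 1510 mean [0.5651 0.1947] rect [549.2 198.1] [183.5 121.3] 5.8 pca deg 177.2
freshall 608 mean [ 0.5861 -0.0124] rect [584.6 -12.1] [42.1 86.6] 78.1 pca deg 167.9
bay dark 670 mean [0.5258 0.2352] rect [523.7 237.6] [ 55.3 100.6] 77.1 pca deg 166.9
```

```bash
python3 -m pendant '[[[0,0,0],0.0913,85],[[0,0,0],0.0913,85],[[0,0,0],0.0914,85],[[10,-16,0],0,85],[[18,-29,0],0,85],[[18,-29,0],0,85],[[18,-29,0],0,85],[[18,-29,0],0,85]]' 40
python3 -m pendant '[[[18,-29,0],0,85],[[18,-29,0],0,85],[[18,-29,0],0,85],[[18,-29,0],0,85],[[18,-29,0],0,85],[[18,-29,0],0,85],[[18,-29,0],0,85],[[18,-29,0],0,85]]'
python3 -m pendant '[[[18,-29,0],0,85],[[18,-29,0],0,85],[[18,-29,0],0,85],[[18,-26,0],0,85],[[0,0,0],0,85]]'
```

```text
t: 1.92
ee_pos: [0.2355, -0.3653, 0.2313]
ee_rot: [[1.0, 0.029, 0.0], [0.029, -1.0, -0.0], [0.0, 0.0, -1.0]]
ft_force: [-0.2, -0.1, 0.3]
width: 0.085
gripper_force: 0.0
t: 2.58
ee_pos: [0.3727, -0.1288, 0.2316]
ee_rot: [[1.0, 0.03, 0.001], [0.03, -1.0, -0.0], [0.001, 0.0, -1.0]]
ft_force: [0.5, -1.3, -0.7]
width: 0.0848
gripper_force: 0.0
t: 3.0
ee_pos: [0.444, -0.0113, 0.2315]
ee_rot: [[0.999, 0.036, 0.003], [0.036, -0.999, 0.002], [0.003, -0.002, -1.0]]
ft_force: [1.3, -0.2, -0.1]
width: 0.085
gripper_force: 0.0
```

```bash
python3 -m pendant '[[[-3,4,20],0,85],[[0,0,30],0,85],[[0,0,30],0,85],[[0,0,30],0,85],[[0,0,30],0,85],[[0,0,25],0,85],[[0,0,15],0,85],[[0,0,10],0,85]]' 40
python3 -m pendant '[[[0,0,0],0,70],[[0,0,0],0,50],[[0,0,0],0,30],[[0,0,0],0,30],[[0,0,0],0,30],[[0,0,0],0,30],[[0,0,0],0,30]]' 60
```

```text
t: 3.67
ee_pos: [0.4359, -0.0198, 0.0394]
ee_rot: [[1.0, 0.029, -0.003], [0.029, -1.0, -0.0], [-0.003, -0.0, -1.0]]
ft_force: [-0.5, 0.3, -0.3]
width: 0.0849
gripper_force: 0.0
t: 4.25
ee_pos: [0.4389, -0.0191, 0.0425]
ee_rot: [[1.0, 0.03, 0.002], [0.03, -1.0, 0.0], [0.002, -0.0, -1.0]]
ft_force: [-0.5, 1.9, 6.4]
width: 0.0395
gripper_force: 61.5
```

Run:
```python
from h import *
p=shot('scene');q=shot('top')
a=cv2.resize(p['frame'][110:270,170:330],(400,400));b=cv2.resize(q['frame'][170:330,200:360],(400,400))
cv2.imwrite('pics/g1.png',np.hstack([a,b])[:,:,::-1])
```

```text
(no output)
```

View pics/g1.png

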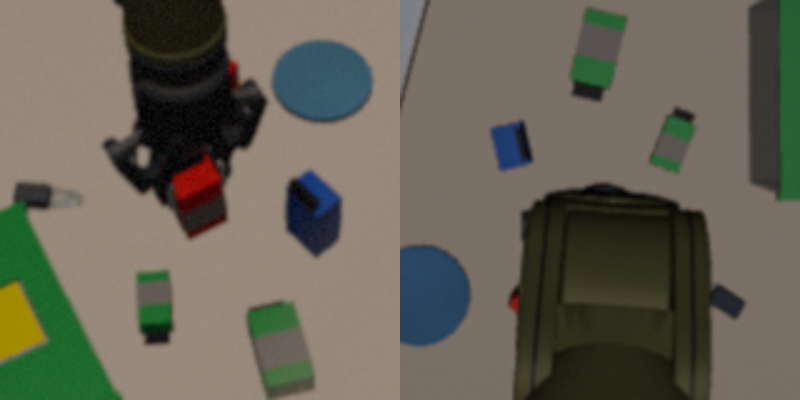

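The small red pack is in the grip (scene crop at (200,200)). I'll lift it and carry it over the slot.

```bash
python3 -m pendant '[[[0,0,-10],0,30],[[0,0,-25],0,30],[[0,0,-30],0,30],[[0,0,-30],0,30],[[0,0,-30],0,30],[[0,0,-30],0,30],[[0,0,-30],0,30],[[0,0,-15],0,30]]'
python3 -m pendant '[[[6,14,0],0,30],[[14,33,0],0,30],[[14,33,0],0,30],[[14,33,0],0,30],[[14,33,0],0,30],[[14,33,0],0,30],[[14,33,0],0,30],[[14,31,0],0,30]]'
python3 -m pendant '[[[0,0,0],0,30],[[0,0,0],0,30]]'
python3 - <<'E'
from h import *
p=shot('scene');q=shot('top')
a=cv2.resize(p['frame'][150:310,70:230],(400,400));b=cv2.resize(q['frame'][120:280,310:470],(400,400))
cv2.imwrite('pics/g2.png',np.hstack([a,b])[:,:,::-1])
for P in(p,q):
    for t in['spent','bin_slot','spent_mid']:print(t,[(np.round(d['centre'],3).tolist(),round(d['p'],2)) for d in arm.spot_point(P,t)][:4])
E
```

```text
t: 5.02
ee_pos: [0.4391, -0.0197, 0.2451]
ee_rot: [[1.0, 0.03, 0.005], [0.03, -1.0, -0.001], [0.005, 0.001, -1.0]]
ft_force: [-0.1, 0.4, -2.1]
width: 0.0395
gripper_force: 61.0
t: 5.68
ee_pos: [0.5491, -0.2613, 0.2411]
ee_rot: [[1.0, 0.029, -0.001], [0.029, -1.0, -0.001], [-0.001, 0.001, -1.0]]
ft_force: [0.5, 0.3, -1.2]
width: 0.0393
gripper_force: 60.9
t: 5.85
ee_pos: [0.5491, -0.2609, 0.2402]
ee_rot: [[1.0, 0.027, -0.001], [0.027, -1.0, 0.0], [-0.001, -0.0, -1.0]]
ft_force: [0.0, 0.6, -1.9]
width: 0.0397
gripper_force: 60.9
spent [([0.499, 0.064, 0.002], 0.71), ([0.548, -0.256, 0.198], 0.6), ([0.367, 0.033, 0.001], 0.59)]
bin_slot [([0.558, -0.258, 0.165], 0.95)]
spent_mid [([0.504, 0.065, 0.034], 0.78), ([0.366, 0.027, 0.045], 0.58)]
spent [([0.364, 0.035, 0.001], 0.84), ([0.499, 0.062, -0.001], 0.7), ([0.782, 0.168, 0.002], 0.66), ([0.527, 0.237, 0.001], 0.59)]
bin_slot [([0.356, 0.152, -0.004], 0.43)]
spent_mid [([0.5, 0.068, 0.034], 0.78), ([0.368, 0.031, 0.046], 0.68)]
```

View pics/g2.png

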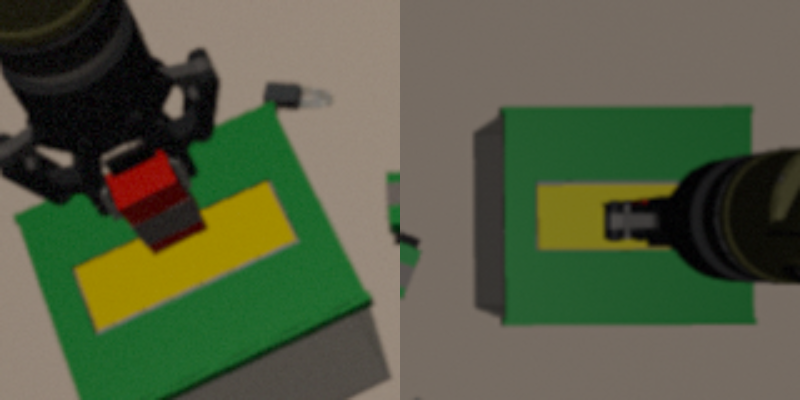

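```bash
python3 -m pendant '[[[2,0,10],0,30],[[0,0,15],0,30],[[0,0,10],0,30],[[0,0,8],0,30],[[0,0,8],0,30],[[0,0,8],0,30]]' 80
python3 -m pendant '[[[0,0,8],0,30],[[0,0,10],0,30],[[0,0,10],0,30],[[0,0,10],0,30],[[0,0,10],0,30],[[0,0,10],0,30]]'
python3 -m pendant '[[[0,0,10],0,30],[[0,0,8],0,30],[[0,0,0],0,30]]'
```

```text
t: 6.75
ee_pos: [0.5514, -0.2595, 0.1837]
ee_rot: [[1.0, 0.03, 0.002], [0.03, -1.0, -0.002], [0.002, 0.002, -1.0]]
ft_force: [-3.3, -0.3, 5.7]
width: 0.0388
gripper_force: 85.2
t: 7.25
ee_pos: [0.5503, -0.2588, 0.1225]
ee_rot: [[1.0, 0.03, -0.002], [0.03, -1.0, 0.001], [-0.002, -0.001, -1.0]]
ft_force: [-2.6, 0.3, 0.3]
width: 0.0388
gripper_force: 85.0
t: 7.5
ee_pos: [0.5494, -0.2586, 0.1036]
ee_rot: [[1.0, 0.03, -0.004], [0.03, -1.0, 0.001], [-0.004, -0.001, -1.0]]
ft_force: [-4.7, -0.8, -4.1]
width: 0.0387
gripper_force: 84.6
```

```bash
python3 -m pendant '[[[0,0,0],0,60],[[0,0,0],0,75],[[0,0,0],0,75],[[0,0,0],0,75],[[0,0,0],0,75]]'
python3 -m pendant '[[[0,0,-10],0,75],[[0,0,-20],0,75],[[0,0,-25],0,75],[[0,0,-30],0,75],[[0,0,-30],0,75],[[0,0,-30],0,75],[[0,-20,-10],0,75],[[4,-30,0],0,75]]'
python3 -m pendant '[[[4,-35,0],-0.03,75],[[4,-35,0],0.06,80],[[4,-35,0],0.06,85],[[4,-35,0],0.06,85],[[4,-25,0],0.06,85],[[0,0,0],0,85]]'
python3 - <<'E'
from h import *
p=shot('scene');q=shot('top')
a=cv2.resize(p['frame'][200:360,70:230],(400,400));b=cv2.resize(q['frame'][120:280,310:470],(400,400))
cv2.imwrite('pics/g3.png',np.hstack([a,b])[:,:,::-1])
for P in(p,q):
    for t in['spent','fresh','seat','lip','spent_mid']:print(t,[(np.round(d['centre'],3).tolist(),round(d['p'],2)) for d in arm.spot_point(P,t)][:4])
E
```

```text
t: 7.92
ee_pos: [0.5513, -0.2592, 0.107]
ee_rot: [[1.0, 0.03, 0.001], [0.03, -1.0, -0.0], [0.001, 0.0, -1.0]]
ft_force: [-3.5, -0.5, -0.2]
width: 0.0748
gripper_force: 1.6
t: 8.58
ee_pos: [0.5574, -0.2116, 0.2675]
ee_rot: [[1.0, 0.026, 0.013], [0.026, -1.0, -0.005], [0.013, 0.005, -1.0]]
ft_force: [0.2, -0.5, -0.1]
width: 0.0754
gripper_force: 0.0
t: 9.08
ee_pos: [0.5743, -0.0698, 0.2633]
ee_rot: [[0.991, -0.133, 0.008], [-0.133, -0.991, 0.023], [0.005, -0.024, -1.0]]
ft_force: [0.3, -0.9, 0.1]
width: 0.085
gripper_force: 0.0
spent [([0.5, 0.06, 0.0], 0.91), ([0.782, 0.164, -0.0], 0.51)]
fresh [([0.505, -0.087, 0.002], 0.86), ([0.588, -0.008, -0.001], 0.6)]
seat [([0.524, 0.239, 0.025], 0.6)]
lip [([0.492, 0.245, 0.035], 0.81)]
spent_mid [([0.5, 0.064, 0.034], 0.75), ([0.365, 0.029, 0.045], 0.55)]
spent [([0.367, 0.032, 0.003], 0.88), ([0.499, 0.064, 0.001], 0.55)]
fresh [([0.493, 0.248, 0.032], 0.74), ([0.589, -0.017, -0.001], 0.53)]
seat [([0.528, 0.237, 0.021], 0.55)]
lip [([0.493, 0.247, 0.034], 0.75)]
spent_mid [([0.369, 0.029, 0.044], 0.77), ([0.499, 0.067, 0.033], 0.7)]
```

View pics/g3.png

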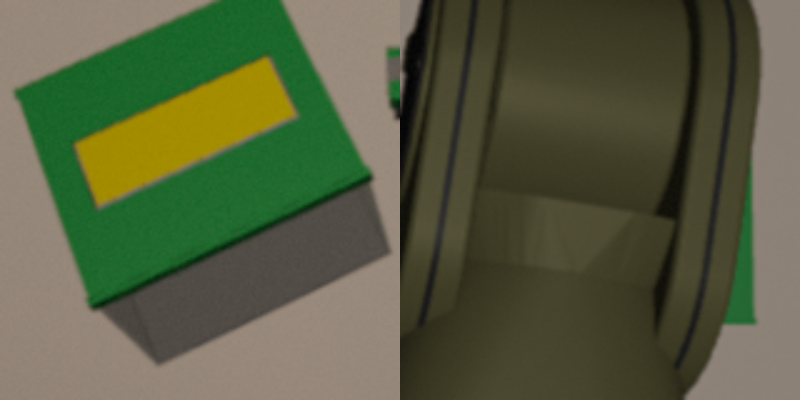

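Red pack gone from view and the yellow flap is level at (185,130). Next is the green pack.

```bash
python3 -m pendant '[[[0,0,0],0.077,85],[[6,-20,10],0,85],[[7,-20,30],0,85],[[6,-19,30],0,85],[[0,0,30],0,85],[[0,0,20],0,85],[[0,0,0],0,85]]' 20
python3 - <<'E'
from h import *
q=shot('top');p=shot('scene')
a=cv2.resize(p['frame'][170:330,200:360],(400,400));b=cv2.resize(q['frame'][110:270,200:360],(400,400))
cv2.imwrite('pics/g4.png',np.hstack([a,b])[:,:,::-1])
s=arm.observe();print(s['ee_pos'],s['ee_rot'])
E
```

```text
t: 10.27
ee_pos: [0.5893, -0.0574, 0.1392]
ee_rot: [[0.991, -0.132, -0.004], [-0.131, -0.989, 0.066], [-0.012, -0.065, -0.998]]
ft_force: [0.3, -0.5, -0.4]
width: 0.0852
gripper_force: 0.0
[ 0.59237985 -0.05809511  0.1438885 ] [[ 0.99128257 -0.13169047  0.00406127]
 [-0.13167505 -0.98916395  0.06493352]
 [-0.00453386 -0.06490224 -0.99788133]]
```

View pics/g4.png

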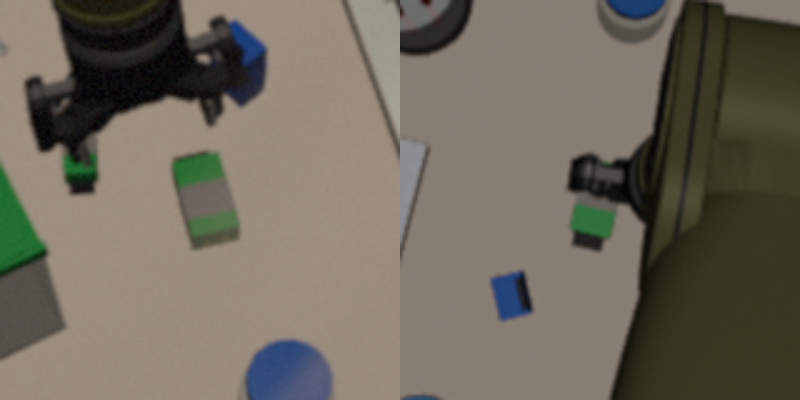

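```bash
python3 -m pendant '[[[0,0,0],0,85]]'
python3 - <<'E'
from plant import arm
s=arm.observe();print(s['joint_pos'],s['ee_pos'],s['ee_rot'])
E
```

```text
t: 10.45
ee_pos: [0.594, -0.0584, 0.1458]
ee_rot: [[0.991, -0.132, 0.008], [-0.132, -0.989, 0.064], [-0.0, -0.065, -0.998]]
ft_force: [0.6, 0.2, 0.3]
width: 0.085
gripper_force: 0.0
[-0.13286237  0.42746391 -0.1166454   1.0269908   0.06492302  3.14097429] [ 0.59399346 -0.0584155   0.14583797] [[ 9.91268291e-01 -1.31599336e-01  8.29395784e-03]
 [-1.31860174e-01 -9.89177695e-01  6.43457955e-02]
 [-2.63665880e-04 -6.48775894e-02 -9.97893195e-01]]
```

```bash
for i in 1 ; do python3 -m pendant '[[[0,0,0],-0.12,85],[[0,0,0],-0.12,85],[[0,0,0],-0.12,85],[[0,0,0],-0.12,85],[[0,0,0],-0.12,85],[[0,0,0],-0.12,85],[[0,0,0],-0.12,85],[[0,0,0],-0.12,85]]'; done
python3 -m pendant '[[[0,0,0],-0.12,85],[[0,0,0],-0.12,85],[[0,0,0],-0.12,85],[[0,0,0],-0.12,85],[[0,0,0],-0.12,85],[[0,0,0],-0.12,85],[[0,0,0],-0.12,85],[[0,0,0],-0.12,85]]'
python3 -m pendant '[[[0,0,0],-0.12,85],[[0,0,0],-0.12,85],[[0,0,0],-0.12,85],[[0,0,0],-0.12,85],[[0,0,0],-0.12,85],[[0,0,0],-0.12,85],[[0,0,0],-0.12,85],[[0,0,0],-0.12,85]]'
python3 -m pendant '[[[0,0,0],-0.12,85],[[0,0,0],0,85]]'
python3 - <<'E'
from plant import arm
s=arm.observe();print(s['joint_pos'],s['ee_pos'],s['ee_rot'])
E
```

```text
t: 11.12
ee_pos: [0.5946, -0.0586, 0.1469]
ee_rot: [[0.672, 0.74, 0.011], [0.739, -0.671, 0.064], [0.055, -0.035, -0.998]]
ft_force: [0.1, -0.7, -0.4]
width: 0.0847
gripper_force: 0.0
t: 11.78
ee_pos: [0.5946, -0.0586, 0.1469]
ee_rot: [[-0.221, 0.975, 0.01], [0.973, 0.22, 0.064], [0.06, 0.024, -0.998]]
ft_force: [-0.1, 0.4, 0.1]
width: 0.0849
gripper_force: 0.0
t: 12.45
ee_pos: [0.5946, -0.0586, 0.1469]
ee_rot: [[-0.926, 0.378, 0.011], [0.378, 0.924, 0.064], [0.015, 0.063, -0.998]]
ft_force: [0.4, -0.9, 0.1]
width: 0.0851
gripper_force: 0.0
t: 12.62
ee_pos: [0.5945, -0.0586, 0.1467]
ee_rot: [[-0.963, 0.268, 0.01], [0.268, 0.961, 0.064], [0.007, 0.064, -0.998]]
ft_force: [-0.3, 0.0, -0.3]
width: 0.0853
gripper_force: 0.0
[-0.13305907  0.42627316 -0.11610544  1.026753    0.06490643  0.13905231] [ 0.59448495 -0.05860502  0.1467437 ] [[-0.96325777  0.2683829   0.01025141]
 [ 0.26847826  0.96115286  0.06406716]
 [ 0.00734136  0.06446547 -0.99789293]]
```

```bash
python3 -m pendant '[[[0,10,0],-0.063,85],[[-2,24,0],0,85],[[0,0,20],0,85],[[0,0,25],0,85],[[0,0,25],0,85],[[0,0,10],0,85],[[0,0,0],0,85]]' 20
python3 - <<'E'
from plant import arm
s=arm.observe();print(s['joint_pos'],s['ee_pos'],s['ee_rot'])
E
```

```text
t: 13.2
ee_pos: [0.6015, -0.0203, 0.0651]
ee_rot: [[-0.977, 0.211, 0.002], [0.211, 0.975, 0.065], [0.012, 0.064, -0.998]]
ft_force: [-0.4, -0.0, 0.3]
width: 0.0848
gripper_force: 0.0
[-0.06830328  0.50209771 -0.22039403  0.85056194  0.06492007  0.14446026] [ 0.60148811 -0.02031325  0.06507541] [[-0.97744824  0.21116386  0.00218036]
 [ 0.21085776  0.97536146  0.06487695]
 [ 0.01157303  0.0638736  -0.99789089]]
```

```bash
python3 -m pendant '[[[-3,0,15],0,85],[[0,0,15],0,85],[[0,0,15],0,85],[[0,0,10],0,85],[[0,0,6],0,85],[[0,0,2],0,85],[[0,0,0],0,70]]' 20
python3 -m pendant '[[[0,0,0],0,55],[[0,0,0],0,42],[[0,0,0],0,30],[[0,0,0],0,30],[[0,0,0],0,30],[[0,0,0],0,30]]'
```

```text
t: 13.78
ee_pos: [0.6067, -0.0171, 0.0042]
ee_rot: [[-0.978, 0.21, 0.006], [0.21, 0.976, 0.065], [0.007, 0.065, -0.998]]
ft_force: [-0.5, -0.1, 0.4]
width: 0.0753
gripper_force: 0.0
t: 14.28
ee_pos: [0.6072, -0.0169, 0.0049]
ee_rot: [[-0.978, 0.209, 0.008], [0.209, 0.976, 0.065], [0.006, 0.065, -0.998]]
ft_force: [-0.8, 0.7, 6.7]
width: 0.0404
gripper_force: 20.5
```

```bash
python3 -m pendant '[[[0,0,-8],0,30],[[0,0,-15],0,30],[[0,0,-25],0,30],[[0,0,-30],0,30],[[0,0,-30],0,30],[[0,0,-10],0,30],[[0,0,0],0,30]]'
python3 - <<'E'
from h import *
q=shot('top');p=shot('scene')
a=cv2.resize(p['frame'][150:290,210:350],(560,560));b=cv2.resize(q['frame'][150:230,230:310],(240,240));b=np.vstack([b,np.zeros((320,240,3),np.uint8)])
cv2.imwrite('pics/g5.png',np.hstack([a,b])[:,:,::-1])
for P in(p,q): print([(np.round(d['centre'],3).tolist(),round(d['p'],2)) for d in arm.spot_point(P,'fresh')][:4])
s=arm.observe();print(s['ee_pos'],s['width'],s['ft_force'])
E
```

```text
t: 14.87
ee_pos: [0.608, -0.0251, 0.1248]
ee_rot: [[-0.978, 0.209, 0.012], [0.209, 0.976, 0.064], [0.001, 0.065, -0.998]]
ft_force: [0.2, -0.0, -1.8]
width: 0.0402
gripper_force: 20.8
[([0.587, -0.019, 0.119], 0.63), ([0.508, -0.089, -0.001], 0.57)]
[]
[ 0.60389097 -0.02453758  0.11928496] 0.040205712810748494 [ 0.10043483  0.44467949 -1.15419765]
```

View pics/g5.png

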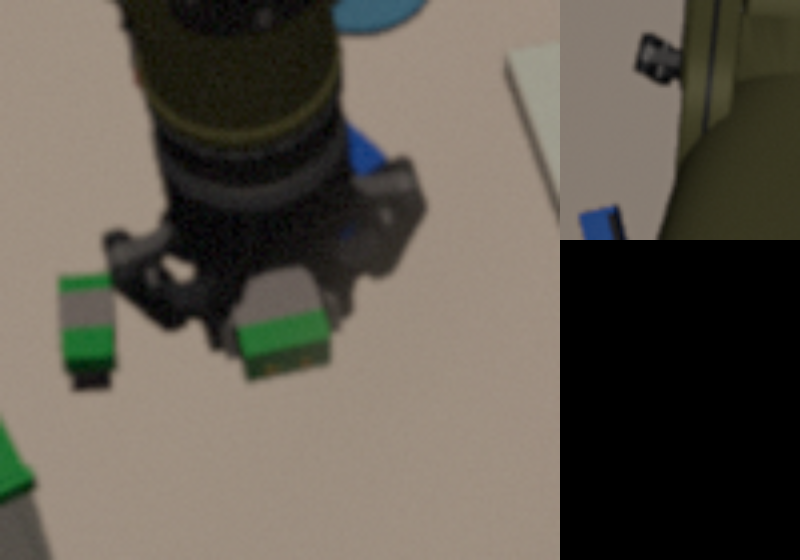

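```bash
cat >> h.py <<'E'
def fitpack(p,w,th,s,roll=0,yaw=np.radians(-12.1),grip=np.array([0,0,.019])):
    # w: pack point (x,z) at the grasp point; th: nose-down pitch
    u=np.array([np.cos(yaw),np.sin(yaw),0]);l=np.array([-u[1],u[0],0]);k=np.array([0,0,1.])
    l=np.cos(roll)*l+np.sin(roll)*k;k=np.cross(u,l)
    U=np.cos(th)*u+np.sin(th)*k;K=np.cross(U,l)
    R=np.array(s['ee_rot']);g=np.array(s['ee_pos'])-.019*R[:,2]
    f=lambda x,y,z:g+(x-w[0])*U+y*l+(z-w[1])*K
    return f
E
python3 - <<'E'
from h import *
p=shot('scene');s=arm.observe()
img=cv2.resize(p['frame'][185:265,250:310],(450,600),interpolation=cv2.INTER_CUBIC)
outs=[]
o=img[:,:,::-1].copy()
for th,c in((0,(255,255,255)),(10,(0,255,255)),(20,(0,0,255))):
    f=fitpack(p,(.02,.02),np.radians(th),s,roll=.064)
    P=lambda *a:tuple(int(v) for v in (proj(p,f(*a))-(250,185))*7.5)
    y=.02
    print(th,[P(.042,-y,.028),P(.042,y,.028),P(.042,y,0),P(.042,-y,0)])
    cv2.polylines(o,[np.array([P(.042,-y,.028),P(.042,y,.028),P(.042,y,0),P(.042,-y,0)])],True,c,1)
    cv2.polylines(o,[np.array([P(.042,y,0),P(-.028,y,0),P(-.028,y,.028)])],False,c,1)
cv2.imwrite('pics/g6.png',o)
E
```

```text
0 [(159, 400), (324, 357), (329, 410), (169, 451)]
10 [(156, 387), (321, 344), (332, 413), (171, 455)]
20 [(153, 372), (318, 329), (333, 413), (172, 456)]
```

View pics/g6.png

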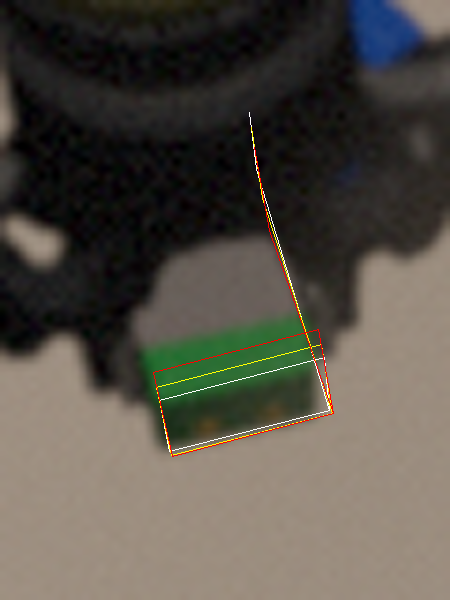

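The overlay shows the pack hanging level in the grip. I'll tilt it by pressing its tail on the base slab's -x edge, since the wrist only turns about its own axis. First I carry it there.

```bash
python3 -m pendant '[[[10,11,0.5],0,30],[[20,23,1.5],0,30],[[20,23,1.5],0,30],[[20,23,1.5],0,30],[[20,23,1.5],0,30],[[20,23,1.5],0,30],[[20,23,1.5],0,30],[[20,23,1.5],0,30]]'
python3 -m pendant '[[[20,23,1.5],0,30],[[20,23,2],0,30],[[15,16,2],0,30],[[0,0,0],0,30],[[0,0,0],0,30]]'
python3 - <<'E'
from h import *
s=arm.observe();R=np.array(s['ee_rot']);print(s['t'],s['ee_pos'],R.round(3).tolist(),s['joint_pos'])
for n in('top','scene'):
    P=shot(n)
    for t in('seat','lip','lamp','fresh'): print(n,t,[(np.round(d['centre'],3).tolist(),round(d['p'],2)) for d in arm.spot_point(P,t)][:3])
print((R.T@(np.array([.4527,.2534,.035])-s['ee_pos'])*1000).round(1))
E
```

```text
t: 15.78
ee_pos: [0.4926, 0.1765, 0.1216]
ee_rot: [[-0.978, 0.209, 0.003], [0.209, 0.976, 0.064], [0.01, 0.064, -0.998]]
ft_force: [-0.0, -0.7, -2.0]
width: 0.0401
gripper_force: 20.8
t: 16.2
ee_pos: [0.4522, 0.2483, 0.1206]
ee_rot: [[-0.978, 0.206, 0.003], [0.206, 0.976, 0.063], [0.01, 0.063, -0.998]]
ft_force: [0.4, -0.3, -2.6]
width: 0.0404
gripper_force: 20.8
16.2 [0.45219451 0.24825351 0.12064862] [[-0.978, 0.206, 0.003], [0.206, 0.976, 0.063], [0.01, 0.063, -0.998]] [ 0.46792066  0.29653462 -0.39502271  0.84749012  0.05500378  0.67671572]
top seat [([0.527, 0.236, 0.022], 0.8)]
top lip [([0.492, 0.249, 0.032], 0.8)]
top lamp [([0.526, 0.236, -0.001], 0.58)]
top fresh [([0.509, -0.084, 0.001], 0.82), ([0.431, 0.252, 0.114], 0.5)]
scene seat [([0.525, 0.239, 0.024], 0.87)]
scene lip [([0.495, 0.246, 0.034], 0.63), ([0.561, -0.259, 0.164], 0.58)]
scene lamp [([0.526, 0.235, 0.001], 0.77)]
scene fresh [([0.51, -0.086, -0.005], 0.76), ([0.433, 0.253, 0.118], 0.72)]
[-0.3 -0.2 85.8]
```

```bash
python3 -m pendant '[[[1,0,20],0,30],[[0,0,25],0,30],[[0,0,25],0,30],[[0,0,12],0,30],[[0,0,2],0,30],[[0,0,2],0,30],[[0,0,2],0,30]]'
python3 -m pendant '[[[0,0,2],0,30],[[0,0,2],0,30]]'
python3 -m pendant '[[[0,0,2],0,30],[[0,0,2],0,30]]'
python3 - <<'E'
from h import *
s=arm.observe();print(s['t'],s['ee_pos'],s['ft_force'],s['width'])
E
```

```text
t: 17.28
ee_pos: [0.4546, 0.2538, 0.0346]
ee_rot: [[-0.978, 0.209, 0.007], [0.209, 0.976, 0.065], [0.007, 0.065, -0.998]]
ft_force: [0.0, -0.6, -1.8]
width: 0.0406
gripper_force: 20.8
t: 17.45
ee_pos: [0.4548, 0.2542, 0.0309]
ee_rot: [[-0.978, 0.209, 0.008], [0.209, 0.976, 0.066], [0.006, 0.066, -0.998]]
ft_force: [0.6, 0.4, -1.5]
width: 0.0404
gripper_force: 20.8
t: 17.62
ee_pos: [0.4542, 0.2543, 0.0264]
ee_rot: [[-0.978, 0.209, 0.007], [0.209, 0.976, 0.065], [0.007, 0.065, -0.998]]
ft_force: [-3.8, -1.2, 9.0]
width: 0.0402
gripper_force: 21.8
17.6167 [0.45417928 0.25431859 0.02643946] [-3.83068096 -1.15973989  8.95937966] 0.040237361506936534
```

Contact at the expected height; keep pressing in small steps.

```bash
python3 -m pendant '[[[0,0,1.5],0,30],[[0,0,1],0,30]]'
python3 -m pendant '[[[0,0,1.5],0,30],[[0,0,1],0,30]]'
python3 -m pendant '[[[0,0,1.5],0,30],[[0,0,1],0,30],[[0,0,0],0,30]]'
python3 - <<'E'
from h import *
p=shot('scene');s=arm.observe()
cv2.imwrite('pics/raw7.png',p['frame'][:,:,::-1])
x0,y0,k=280,90,6
o=cv2.resize(p['frame'][y0:y0+100,x0:x0+130],None,fx=k,fy=k,interpolation=cv2.INTER_CUBIC)[:,:,::-1].copy()
for th,c in((0,(255,255,255)),(10,(0,255,255)),(20,(0,0,255))):
    f=fitpack(p,(.0205,.023),np.radians(th),s,roll=.064)
    P=lambda *a:tuple(int(v) for v in (proj(p,f(*a))-(x0,y0))*k)
    y=.02;cv2.polylines(o,[np.array([P(.042,-y,.028),P(.042,y,.028),P(.042,y,0),P(.042,-y,0)])],True,c,1)
    print(th,f(-.042,0,0).round(4),f(.042,0,0).round(4))
cv2.imwrite('pics/g7.png',o)
E
```

```text
t: 17.78
ee_pos: [0.4528, 0.254, 0.0242]
ee_rot: [[-0.978, 0.209, 0.004], [0.209, 0.976, 0.065], [0.009, 0.064, -0.998]]
ft_force: [-4.6, -2.1, 10.9]
width: 0.0395
gripper_force: 18.9
t: 17.95
ee_pos: [0.4522, 0.2541, 0.0219]
ee_rot: [[-0.978, 0.209, 0.003], [0.209, 0.976, 0.065], [0.01, 0.064, -0.998]]
ft_force: [-6.2, -0.7, 13.4]
width: 0.04
gripper_force: 18.9
t: 18.2
ee_pos: [0.4517, 0.2543, 0.0194]
ee_rot: [[-0.978, 0.209, 0.003], [0.209, 0.976, 0.065], [0.011, 0.064, -0.998]]
ft_force: [-6.6, -0.4, 11.5]
width: 0.0394
gripper_force: 19.0
0 [0.3909 0.2677 0.0154] [0.473  0.2501 0.0154]
10 [0.3959 0.2673 0.0049] [0.4766 0.249  0.0195]
20 [ 0.4025  0.2665 -0.0045] [0.4793 0.2481 0.0241]
```

View pics/g7.png

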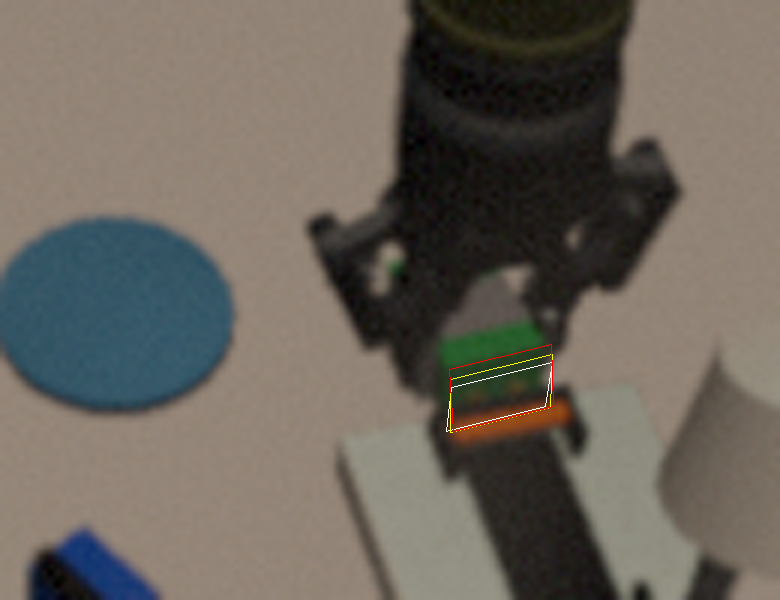

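```bash
python3 -m pendant '[[[0,0,-10],0,30],[[0,0,-20],0,30],[[0,0,-25],0,30],[[0,0,-20],0,30],[[0,0,-10],0,30],[[0,0,0],0,30],[[0,0,0],0,30]]'
python3 - <<'E'
from h import *
p=shot('scene');s=arm.observe();print(s['t'],s['ee_pos'])
cv2.imwrite('pics/raw8.png',p['frame'][:,:,::-1])
P0=proj(p,s['ee_pos']);w,h,k=66,60,10
x0,y0=int(P0[0]-33),int(P0[1]-30)
o=cv2.resize(p['frame'][y0:y0+h,x0:x0+w],None,fx=k,fy=k,interpolation=cv2.INTER_CUBIC)[:,:,::-1].copy()
for th,c in((0,(255,255,255)),(10,(0,255,255)),(20,(0,0,255))):
    f=fitpack(p,(.0205,.023),np.radians(th),s,roll=.064)
    P=lambda *a:tuple(int(v) for v in (proj(p,f(*a))-(x0,y0))*k)
    y=.02;cv2.polylines(o,[np.array([P(.042,-y,.028),P(.042,y,.028),P(.042,y,0),P(.042,-y,0)])],True,c,1)
cv2.imwrite('pics/g8.png',o)
q=shot('top')
for P in(p,q):print([(np.round(d['centre'],3).tolist(),round(d['p'],2)) for d in arm.spot_point(P,'fresh')][:4])
E
```

```text
t: 18.83
ee_pos: [0.4538, 0.2491, 0.1035]
ee_rot: [[-0.978, 0.209, 0.007], [0.209, 0.976, 0.065], [0.007, 0.065, -0.998]]
ft_force: [0.1, -0.6, -1.1]
width: 0.0398
gripper_force: 21.8
18.8833 [0.45295455 0.24873797 0.10258998]
[([0.508, -0.09, -0.003], 0.81), ([0.523, 0.238, 0.025], 0.68), ([0.436, 0.256, 0.098], 0.63)]
[([0.51, -0.084, -0.0], 0.79), ([0.439, 0.25, 0.094], 0.43)]
```

View pics/g8.png

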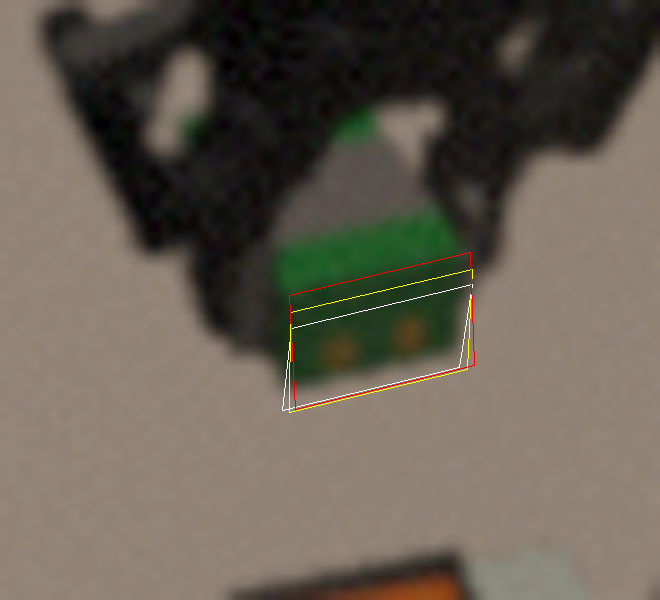

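```bash
cat > fit.py <<'E'
from h import *
from scipy.optimize import least_squares
p=dict(np.load('cam.npz')) if 0 else None
p=shot('scene');s=arm.observe()
P0=proj(p,s['ee_pos']);x0,y0=int(P0[0]-33),int(P0[1]-30)
ob=np.array([(280,290),(452,247),(452,350),(283,386)])/10+(x0,y0)
def g(v):
    f=fitpack(p,v[:2],v[2],s,roll=v[4]);y=.02
    return f,v[3]
def res(v):
    f,dy=g(v)
    return np.r_[np.ravel([proj(p,f(.042,a+dy,b)) for a,b in((-.02,.028),(.02,.028),(.02,0),(-.02,0))]-ob),(v[4]-.064)/.03,v[3]/.002,(v[0]-.02)/.004,(v[1]-.02)/.004]
r=least_squares(res,[.0205,.023,.15,0,.064]);print(r.x.round(4),np.degrees(r.x[2]),r.fun.round(2))
f=g(r.x)[0];print('tip',f(-.042,0,0),'tail',f(.042,0,0),'org',f(0,0,0),'tcp',s['ee_pos'])
E
python3 fit.py
```

```text
[ 0.0232  0.0189  0.1951 -0.0011  0.063 ] 11.180128090692682 [-0.13 -0.05  0.83 -0.07  0.46 -0.17 -0.46  0.52 -0.03 -0.57  0.8  -0.27]
tip [0.39376663 0.2618941  0.08973923] tail [0.47412675 0.24361756 0.10599402] org [0.43394669 0.25275583 0.09786663] tcp [0.45238101 0.24853859 0.10191752]
```

The pack is now about 11° nose-down, enough to clear the 10 mm stop. Next I move over the bay and lower the nose just clear of the lip.

```bash
python3 -m pendant '[[[-12,0,0],0,30],[[-22,0,0],0,30],[[-24,0,0],0,30],[[-24,0,0],0,30],[[-20,0,0],0,30],[[0,0,0],0,30],[[0,0,0],0,30]]'
python3 - <<'E'
from h import *
s=arm.observe();print(s['t'],s['ee_pos'],s['ft_force'])
p=shot('scene');q=shot('top')
for P in(p,q):
  for t in('fresh','lip','seat'):print(t,[(np.round(d['centre'],3).tolist(),round(d['p'],2)) for d in arm.spot_point(P,t)][:3])
R=np.array(s['ee_rot']);tip=np.array(s['ee_pos'])+np.array([-.0586,.0134,-.0122])+.0011*np.array([-.2,-.98,0])
print('tip',tip,(R.T@(np.array([.4937,.2441,.024])-tip)*1000).round(1))
E
```

```text
t: 19.67
ee_pos: [0.5546, 0.2271, 0.1016]
ee_rot: [[-0.978, 0.211, 0.006], [0.211, 0.975, 0.065], [0.008, 0.064, -0.998]]
ft_force: [-0.9, 0.0, -2.6]
width: 0.0394
gripper_force: 21.8
19.6667 [0.55455777 0.22713802 0.10163075] [-0.88731266  0.0202886  -2.5728377 ]
fresh [([0.508, -0.091, 0.001], 0.66), ([0.54, 0.235, 0.094], 0.64), ([0.782, 0.167, -0.0], 0.22)]
lip [([0.493, 0.245, 0.033], 0.7)]
seat [([0.523, 0.239, 0.024], 0.9)]
fresh [([0.51, -0.084, 0.0], 0.77), ([0.537, 0.231, 0.091], 0.71)]
lip [([0.494, 0.247, 0.032], 0.56)]
seat [([0.525, 0.239, 0.024], 0.88)]
tip [0.49573777 0.23946002 0.08943075] [ 2.4 -0.1 65.6]
```

```bash
python3 -m pendant '[[[0,0,12],0,30],[[0,0,16],0,30],[[0,0,16],0,30],[[0,0,10],0,30],[[0,0,4],0,30],[[0,0,0],0,30]]'
python3 -m pendant '[[[0,0,2],0,30],[[0,0,2],0,30]]'
python3 -m pendant '[[[0,0,2],0,30],[[0,0,0],0,30]]'
```

```text
t: 20.57
ee_pos: [0.5524, 0.2312, 0.0436]
ee_rot: [[-0.978, 0.209, 0.004], [0.209, 0.976, 0.064], [0.01, 0.063, -0.998]]
ft_force: [-0.0, -0.3, -1.1]
width: 0.0397
gripper_force: 21.7
t: 20.73
ee_pos: [0.5543, 0.2321, 0.0415]
ee_rot: [[-0.978, 0.209, 0.008], [0.209, 0.976, 0.065], [0.006, 0.066, -0.998]]
ft_force: [-0.1, 0.3, -1.8]
width: 0.0397
gripper_force: 21.8
t: 20.9
ee_pos: [0.5548, 0.2321, 0.0397]
ee_rot: [[-0.978, 0.209, 0.009], [0.209, 0.976, 0.065], [0.005, 0.066, -0.998]]
ft_force: [0.4, 0.2, 2.9]
width: 0.0399
gripper_force: 21.7
```

```bash
python3 -m pendant '[[[0,0,1],0,30],[[0,0,0],0,30]]'
python3 - <<'E'
from h import *
s=arm.observe();print(s['ee_pos'],s['ft_force'],s['moment'])
p=shot('scene');q=shot('top')
for P in(p,q):
  for t in('fresh','lip'):print(t,[(np.round(d['centre'],3).tolist(),round(d['p'],2)) for d in arm.spot_point(P,t)][:3])
# orange lip visible in scene + green tail extents
H=cv2.cvtColor(p['frame'],cv2.COLOR_RGB2HSV);m=(H[...,0]>6)&(H[...,0]<20)&(H[...,1]>150)
v,u=np.nonzero(m[120:230,300:420]);print('orange px',len(u),u.min()+300,u.max()+300,v.min()+120,v.max()+120)
for zz in(.037,):
  for l in(-36.5,-44.5):
    for y in(-24,24): print(l,y,proj(p,(.5265+l*.000978+y*.00021,.238-l*.00021+y*.000978,zz)).round(1))
x0,y0=330,130
for nm,m in(('g',(H[...,0]>45)&(H[...,0]<75)&(H[...,1]>100)),('o',m)):
  print(nm);[print(y,''.join('#' if b else '.' for b in m[y,340:400])) for y in range(140,205,2)]
E
```

```text
t: 21.07
ee_pos: [0.5552, 0.2322, 0.0389]
ee_rot: [[-0.978, 0.209, 0.009], [0.209, 0.976, 0.065], [0.005, 0.066, -0.998]]
ft_force: [2.9, -0.5, 5.0]
width: 0.0396
gripper_force: 22.0
[0.55518815 0.23215293 0.03887548] [ 2.90521196 -0.48350277  4.99775486] [-0.23762228 -0.18754292  0.02449601]
fresh [([0.509, -0.088, -0.002], 0.6), ([0.538, 0.238, 0.034], 0.58)]
lip [([0.493, 0.246, 0.033], 0.93)]
fresh [([0.512, -0.082, 0.002], 0.67), ([0.54, 0.237, 0.031], 0.5)]
lip [([0.491, 0.247, 0.035], 0.76)]
orange px 2 391 399 129 139
-36.5 -24 [356.4 162.6]
-36.5 24 [376.6 158.4]
-44.5 -24 [355.2 159.8]
-44.5 24 [375.4 155.6]
g
140 ............................................................
142 ............................................................
144 ............................................................
146 ............................................................
148 ............................................................
150 ............................................................
152 ............................................................
154 .............
[... 3119 characters left out ...]
..................................................
186 ............................................................
188 ............................................................
190 ............................................................
192 ............................................................
194 ............................................................
196 ............................................................
198 ............................................................
200 ............................................................
202 ............................................................
204 ............................................................
```

Force plus network height agree: the nose is on the bay floor and the pack is tilted about 14°. Next I slide the tab under the lip.

```bash
python3 -m pendant '[[[0,0,-2],0,30],[[3,0,0],0,30],[[3,0,0],0,30],[[2,0,0],0,30],[[0,0,0],0,30]]'
python3 -m pendant '[[[2,0,0],0,30],[[0,0,0],0,30]]'
python3 -m pendant '[[[2,0,0],0,30],[[0,0,0],0,30]]'
```

```text
t: 21.78
ee_pos: [0.5441, 0.2334, 0.0391]
ee_rot: [[-0.978, 0.209, 0.004], [0.209, 0.976, 0.064], [0.01, 0.064, -0.998]]
ft_force: [-0.7, 0.0, 0.1]
width: 0.0396
gripper_force: 21.3
t: 21.95
ee_pos: [0.5427, 0.2338, 0.0393]
ee_rot: [[-0.978, 0.209, 0.005], [0.209, 0.976, 0.064], [0.009, 0.064, -0.998]]
ft_force: [-0.6, 1.2, -1.5]
width: 0.0398
gripper_force: 21.2
t: 22.12
ee_pos: [0.5423, 0.234, 0.0397]
ee_rot: [[-0.978, 0.209, 0.007], [0.209, 0.976, 0.064], [0.006, 0.064, -0.998]]
ft_force: [2.8, -1.6, -1.5]
width: 0.0396
gripper_force: 21.1
```

```bash
python3 -m pendant '[[[1.5,0,0],0,30],[[0,0,0],0,30]]'
python3 -m pendant '[[[1.5,0,0],0,30],[[0,0,0],0,30]]'
python3 - <<'E'
from h import *
p=shot('scene');q=shot('top')
for P in(p,q):
  for t in('fresh','lip','seat'):print(t,[(np.round(d['centre'],3).tolist(),round(d['p'],2)) for d in arm.spot_point(P,t)][:3])
E
```

```text
t: 22.28
ee_pos: [0.542, 0.2341, 0.0401]
ee_rot: [[-0.978, 0.209, 0.009], [0.21, 0.976, 0.063], [0.004, 0.064, -0.998]]
ft_force: [4.7, -3.7, -3.0]
width: 0.0394
gripper_force: 21.1
t: 22.45
ee_pos: [0.5418, 0.2341, 0.0404]
ee_rot: [[-0.978, 0.21, 0.012], [0.21, 0.976, 0.063], [0.002, 0.064, -0.998]]
ft_force: [5.2, -4.1, -2.2]
width: 0.0394
gripper_force: 21.1
fresh [([0.524, 0.241, 0.037], 0.83), ([0.507, -0.087, 0.0], 0.59)]
lip []
seat [([0.523, 0.242, 0.021], 0.65)]
fresh [([0.511, -0.084, 0.002], 0.67), ([0.526, 0.239, 0.034], 0.58)]
lip [([0.493, 0.245, 0.034], 0.64)]
seat [([0.525, 0.24, 0.019], 0.97)]
```

```bash
python3 -m pendant '[[[-2.5,-1.5,0],0,30],[[0,0,2],0,30],[[0,0,2],0,30],[[0,0,0],0,30]]'
python3 -m pendant '[[[0,0,2],0,30],[[0,0,2],0,30],[[0,0,0],0,30]]'
python3 - <<'E'
from h import *
p=shot('scene');q=shot('top')
for P in(p,q):
  for t in('fresh',):print(t,[(np.round(d['centre'],3).tolist(),round(d['p'],2)) for d in arm.spot_point(P,t)][:3])
E
```

```text
t: 23.18
ee_pos: [0.5431, 0.2333, 0.0368]
ee_rot: [[-0.978, 0.209, 0.01], [0.209, 0.976, 0.065], [0.004, 0.066, -0.998]]
ft_force: [5.4, -2.0, 5.3]
width: 0.0396
gripper_force: 22.0
t: 23.43
ee_pos: [0.5442, 0.2334, 0.0332]
ee_rot: [[-0.978, 0.209, 0.012], [0.21, 0.976, 0.065], [0.001, 0.066, -0.998]]
ft_force: [6.4, -3.4, 5.5]
width: 0.0397
gripper_force: 22.2
fresh [([0.51, -0.088, -0.0], 0.68), ([0.524, 0.243, 0.029], 0.66)]
fresh [([0.51, -0.084, 0.001], 0.77), ([0.527, 0.236, 0.028], 0.71), ([0.493, 0.249, 0.035], 0.3)]
```

```bash
python3 -m pendant '[[[0,0,2],0,30],[[0,0,2],0,30],[[0,0,0],0,30]]'
python3 -m pendant '[[[0,0,2],0,30],[[0,0,2],0,30],[[0,0,0],0,30]]'
python3 - <<'E'
from h import *
p=shot('scene');q=shot('top')
for P in(p,q):
  for t in('fresh',):print(t,[(np.round(d['centre'],3).tolist(),round(d['p'],2)) for d in arm.spot_point(P,t)][:3])
E
```

```text
t: 23.88
ee_pos: [0.5451, 0.2337, 0.0295]
ee_rot: [[-0.978, 0.209, 0.014], [0.21, 0.976, 0.064], [-0.0, 0.066, -0.998]]
ft_force: [6.6, -4.0, 5.6]
width: 0.0396
gripper_force: 22.4
t: 24.13
ee_pos: [0.5458, 0.234, 0.0257]
ee_rot: [[-0.978, 0.209, 0.015], [0.21, 0.976, 0.064], [-0.001, 0.066, -0.998]]
ft_force: [8.0, -3.4, 5.2]
width: 0.0392
gripper_force: 22.5
fresh [([0.508, -0.089, -0.0], 0.92), ([0.524, 0.244, 0.025], 0.87)]
fresh [([0.526, 0.237, 0.023], 0.59), ([0.511, -0.082, -0.001], 0.53)]
```

```bash
python3 -m pendant '[[[0,0,2],0,30],[[0,0,0],0,30]]'
python3 -m pendant '[[[0,0,0],0,55],[[0,0,0],0,65],[[0,0,0],0,65],[[0,0,-8],0,65],[[0,0,-20],0,65],[[0,0,-30],0,65],[[0,0,-10],0,65]]'
python3 - <<'E'
from h import *
s=arm.observe();print(s['t'],s['ee_pos'],s['ft_force'])
p=shot('scene');q=shot('top')
for P in(p,q):
  for t in('fresh','seat','lip'):print(t,[(np.round(d['centre'],3).tolist(),round(d['p'],2)) for d in arm.spot_point(P,t)][:3])
E
```

```text
t: 24.5
ee_pos: [0.5461, 0.234, 0.024]
ee_rot: [[-0.978, 0.21, 0.016], [0.21, 0.976, 0.064], [-0.002, 0.066, -0.998]]
ft_force: [8.2, -4.6, 7.1]
width: 0.0397
gripper_force: 22.9
t: 25.08
ee_pos: [0.5416, 0.2303, 0.0929]
ee_rot: [[-0.978, 0.209, 0.009], [0.209, 0.976, 0.066], [0.005, 0.067, -0.998]]
ft_force: [1.0, 0.1, 0.2]
width: 0.0649
gripper_force: 0.0
25.0833 [0.54158676 0.23031638 0.09285016] [0.96886406 0.12968941 0.24619537]
fresh [([0.525, 0.242, 0.023], 0.85), ([0.509, -0.089, -0.002], 0.57)]
seat [([0.524, 0.238, 0.02], 0.66), ([0.525, 0.234, -0.001], 0.39)]
lip [([0.492, 0.244, 0.035], 0.91), ([0.525, 0.242, 0.023], 0.38)]
fresh [([0.511, -0.081, 0.002], 0.79), ([0.53, 0.24, 0.021], 0.46), ([0.528, 0.235, 0.002], 0.16)]
seat [([0.525, 0.236, 0.021], 0.89)]
lip [([0.493, 0.247, 0.032], 0.75), ([0.352, 0.153, -0.002], 0.57)]
```

```bash
python3 -m pendant '[[[-7,1,0],0,20],[[-6,0,0],0,0],[[0,0,0],0,0],[[0,0,10],0,0],[[0,0,14],0,0],[[0,0,8],0,0],[[0,0,4],0,0],[[0,0,0],0,0]]'
python3 -m pendant '[[[0,0,2],0,0],[[0,0,2],0,0],[[0,0,0],0,0]]'
python3 -m pendant '[[[0,0,2],0,0],[[0,0,2],0,0],[[0,0,0],0,0]]'
```

```text
t: 26.15
ee_pos: [0.5525, 0.2298, 0.0519]
ee_rot: [[-0.978, 0.209, 0.003], [0.209, 0.976, 0.064], [0.01, 0.063, -0.998]]
ft_force: [0.1, 0.0, 0.4]
width: -0.0001
gripper_force: 0.0
t: 26.4
ee_pos: [0.5542, 0.2307, 0.0504]
ee_rot: [[-0.978, 0.209, 0.007], [0.209, 0.976, 0.065], [0.007, 0.065, -0.998]]
ft_force: [-0.6, 0.1, 1.0]
width: 0.0003
gripper_force: 0.6
t: 26.65
ee_pos: [0.5543, 0.2307, 0.05]
ee_rot: [[-0.978, 0.209, 0.009], [0.209, 0.976, 0.065], [0.005, 0.066, -0.998]]
ft_force: [-8.3, -5.0, 25.9]
width: 0.0
gripper_force: 12.9
```

The fingers met the pack's top at 50 mm, exactly the height for a pack fully home. I'll retreat and check.

```bash
python3 -m pendant '[[[0,0,-10],0,0],[[0,0,-20],0,0],[[0,0,-25],0,0],[[0,0,-25],0,0],[[0,0,-25],0,0],[[10,-20,-10],0,0],[[15,-30,0],0,0],[[15,-30,0],0,0]]'
python3 -m pendant '[[[15,-30,0],0,0],[[15,-30,0],0,0],[[10,-20,0],0,0],[[0,0,0],0,0],[[0,0,0],0,0]]'
python3 - <<'E'
from h import *
s=arm.observe();print(s['t'],s['ee_pos'],s['ft_force'])
p=shot('scene');q=shot('top')
for P in(p,q):
  for t in('fresh','spent','bin_slot','seat','lip','jar','carousel','coaster','binder_clip'):print(t,[(np.round(d['centre'],3).tolist(),round(d['p'],2)) for d in arm.spot_point(P,t)][:3])
f=q['frame'];H=cv2.cvtColor(f,cv2.COLOR_RGB2HSV)
m=(H[...,0]>45)&(H[...,0]<75)&(H[...,1]>100);v,u=np.nonzero(m[180:245,150:200])
if len(u):
  P=np.array([ray(q,(a+150,b+180),.05)[:2] for a,b in zip(u,v)])*1000;print(len(u),cv2.minAreaRect(P.astype(np.float32)))
E
```

```text
t: 27.32
ee_pos: [0.4984, 0.1537, 0.157]
ee_rot: [[-0.978, 0.208, 0.01], [0.208, 0.976, 0.066], [0.004, 0.066, -0.998]]
ft_force: [-0.8, -0.7, -0.4]
width: 0.0
gripper_force: 0.0
t: 27.73
ee_pos: [0.4411, 0.0833, 0.1511]
ee_rot: [[-0.978, 0.211, 0.007], [0.211, 0.975, 0.065], [0.007, 0.065, -0.998]]
ft_force: [-0.3, -0.1, 1.1]
width: 0.0003
gripper_force: 0.0
27.7333 [0.44112344 0.08334788 0.15109502] [-0.31647133 -0.13701782  1.10956046]
fresh [([0.506, -0.09, 0.0], 0.97), ([0.523, 0.241, 0.024], 0.63)]
spent [([0.367, 0.035, 0.001], 0.96), ([0.501, 0.065, 0.0], 0.65)]
bin_slot [([0.561, -0.26, 0.164], 0.73)]
seat [([0.524, 0.239, 0.025], 0.81)]
lip [([0.494, 0.244, 0.032], 0.88)]
jar [([0.355, 0.152, 0.002], 0.58), ([0.775, -0.044, -0.003], 0.56)]
carousel [([0.78, 0.164, -0.0], 0.81)]
coaster [([0.354, 0.153, -0.003], 0.75)]
binder_clip [([0.358, -0.14, -0.001], 0.7)]
fresh [([0.513, -0.084, -0.002], 0.63)]
spent [([0.5, 0.066, 0.001], 0.78), ([0.368, 0.031, 0.001], 0.77)]
bin_slot [([0.558, -0.259, 0.167], 0.95)]
seat [([0.524, 0.235, 0.02], 0.69)]
lip [([0.493, 0.246, 0.034], 0.55)]
jar [([0.776, -0.041, -0.001], 0.86)]
carousel [([0.781, 0.167, -0.004], 0.72)]
coaster []
binder_clip [([0.776, -0.039, 0.003], 0.69), ([0.356, -0.136, -0.001], 0.43)]
329 ((529.3933715820312, 233.92434692382812), (42.00791931152344, 71.8468017578125), 76.88500213623047)
```

```bash
python3 -c "
from plant import arm
print(arm.finish_job())"
```

```text
the job is handed in; nothing more can be done
None
```

The red pack went through the flap, which shut behind it. The green pack is in the lamp's bay: its top measured 50 mm, the height for fully home. The arm let go and moved clear, the camera found the bystanders unmoved, and I handed the job in at about 28 s.

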